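Clamp the lino block in the carving jig

ROBOT

A 7-joint arm with a two-finger parallel gripper is mounted at the origin on the work surface. World frame = base frame: x ahead of the robot, y to its left, z up, the work surface at z = 0. Lengths are in m, angles in rad, forces in N, time in s.
With the tool pointing down it reaches from about 0.425 to 0.925 m from the base axis. Payload 6.8 kg.
Tool frame: the origin (TCP) lies between the finger pads; the fingertips stand 17 mm ahead of it and the grasp point (between the pads) lies 2 mm behind it; z points along the fingers, y is the line along which they close (so a half turn about z gives the same grasp; the last joint's range is limited). The gripper opens to 88 mm and grips with 3 to 60 N. Pads are 20 mm wide; open, the fingers measure 115 mm over their backs; the gripper's body (75 mm by 178 mm) begins 61 mm behind the grasp point.
Start: joints at [1.077, 0.477, 0.022, 1.555, -0.011, 1.109, -0.083], TCP at [0.254, -0.625, 0.24] pointing down, gripper open.
Joint ranges: [-2.96, 2.96], [-0.34, 2.1], [-1.41, 1.46], [0.24, 2.44], [-1.37, 4.51], [0.17, 1.92], [-2.96, 2.96]. Speed limits (rad/s): [2.39, 2.39, 3.14, 3.14, 3.14, 3.14, 3.14].

INTERFACE

Orientations are given as a rotation vector (axis times angle).
In Python, from workcell import state, eyes, ticket gives the robot as it stands.
- The arm moves only by the tool play_rows, never from a script. Its argument "targets" is a list of rows, each a list of 2 entries, a list of its own where there are three numbers: the shift along the tool's x, y, z as a fraction of full scale, then the turn, a rotation vector about the tool's x, y, z as a fraction of full scale. In form: [[[dx, dy, dz], [rx, ry, rz]], ...]. A call has 1 to 5 rows; each row is the pose to reach, as a shift and turn from the pose commanded when the call began, along the tool's axes at that moment; what a row does not reach only later rows make up. Full scale, the value 1, is 0.5 m for a shift and pi/2 rad for a turn. A row lasts 1/12 s, in which the tool goes at most 41.7 mm and 7.16 degrees, less where a joint would pass 70% of its speed; a pose out of reach is approached as far as the arm can. A call with a number of a shift or a turn outside -1 to 1 is refused whole. A call with a gripper value outside its range is refused whole. "grip" is the gripper's target within -1 to 1 (shut at 1, half-way at 0, fully open at -1), set as the call begins (left out, the last holds). The fingers move at their own pace and stop on an object; "squeeze" is the grip in N (left out, the last holds). Time passes only in rows, so rows that repeat a pose let the fingers close. It gives the time, the measured TCP pose, the force, the opening and the grip force at its end, in the units of the state.
- state(): the state, without advancing time (a new reading comes with each control period).
- eyes.grab_frame(name): name is "side" or "top" or "wrist"; returns the picture (384x512x3 uint8, red, green, blue); there is no depth.
- eyes.camera_params(name): a dict with "intrinsics" (3x3 intrinsics, pixels), "camera_from_world" (4x4, takes a point from world to camera coordinates). Camera axes: x right, y up, looking along -z (the intrinsics and any distortion apply to the point x, -y, -z); pixel columns grow to the right and rows downward; lengths in m; the calibration is good to about 2 mm. A picture is of the moment at which its call begins: read the wrist's pose just before it. camera_params takes no time and is no camera call; for the wrist camera it gives the pose at the moment of the call.
- ticket.close_job(): hands the job in; it is judged then, once.
The state is a dict: "time_s": time; "joint_pos": joint angles; "joint_vel": joint speeds; "joint_torque": joint torques, N m; "ee_pos": TCP position; "tcp_rot": TCP orientation; "contact_force": force on the tool from outside, world axes, zero at the start; "ft_torque": the same for the moment, N m; "opening": opening from 0.0 (shut) to 1.0 (fully open); "grasp_force": force on a finger pad.
Only numpy, scipy, OpenCV 4.12 (cv2) and the standard library are available. Lean on these libraries where they do the work, as an engineer would, in place of code of your own. Each camera call takes 0.05 s, during which the arm holds its last target. There are 200 camera calls.

TASK

Clamp the green lino block in its carving jig: with the back of a finger, swing the clamp's steel strap round over the block until it rests against its stop pin, leaving the red cam lever up, and then push the lever fully down so that the rubber foot holds the block. Only push, gently, and grip nothing; do not shift the block, and leave the tools and paints where they are.

Things in the scene. Friction and masses are not known exactly. Their poses are not given: they have to be found in the camera images.
- jig: Carving jig: plywood board 230 (x) x 330 (y) x 18 mm, fixed to the table, with dark wooden fences 14 mm high on its far (+x) and left (+y) sides. Origin at the centre of its underside; at yaw 0 x points away from the robot and y to its left. At its right end stands a swing strap clamp; the clamp's upright stud is at x +10, y -115 mm of this frame.
- block: Lino block 140 (x) x 180 (y) x 22 mm, wood with a green lino face and a cut leaf design, 0.3 to 0.55 kg, loose on the board between the fences, its top 40 mm above the table; it spans x -70 to 70 and y -55 to 125 mm of the jig frame. Origin at the centre of its underside, axes as the jig's.
- swing (a joint): Angle of the strap about its upright stud, rad. 0: strap along the jig's +y, over the block, against the stop pin (end of travel; a steel pin 73 mm high just beyond the strap, on its +x side). It grows counter-clockwise seen from above: at 1.57 the strap points along the jig's -x, towards the robot. Friction (about 1.5 N at the nose) keeps it where it is left.
- lever (a joint): Angle of the red cam lever about its level pin, rad. 0: up, 64 deg above level, leaning to the tail side (away from the nose). It grows as the lever is pushed down, to 1.047 at its stop, 4 deg above level over the tail. It swings round with the strap, always in line with it. Full travel lowers strap and foot 5.5 mm. Friction holds it wherever left; 3 to 6 N pushes it down, 80 mm from the pin.
- lever_pivot (a point): Centre of the cam pin, 92 mm above the table, on the stud's axis: the lever turns about it, and the strap swings about the vertical through it.
- lever_tip (a point): Free end of the lever, 112 mm from the cam pin, on the lever's centre line. Its red plastic grip, 22 mm wide and 12 mm thick, reaches from 40 to 112 mm from the pin.
- strap_nose (a point): End of the strap's nose, mid-width and mid-thickness, 71 mm above the table with the lever up. The strap is a steel bar 28 mm wide and 10 mm thick, level, reaching 119 mm from the stud's axis to this nose and 49 mm the other way (its tail); underside 66 mm, top 76 mm above the table with the lever up.
- foot: Black rubber foot under the strap, 22 mm across, 100 mm from the stud's axis; origin at the centre of its underside, 43 mm above the table with the lever up (3 mm clear of the block's top). When it clamps the block it is pushed up about 2.5 mm into the strap and presses with about 14 N.
- gouge: palm lino gouge, flat-sided wooden handle 55 x 22 x 20 mm and steel blade (115 mm over all), lying on the jig board in front of the block; origin under its middle
- brayer: ink roller (brayer), rubber roller 38 mm thick and 90 mm wide with a wooden handle, 185 mm long, lying beyond the jig; origin under its middle
- bottle_yellow: yellow paint bottle with a blue label and white cap, 72 mm across, 165 mm tall, standing left of the jig; origin at the centre of its foot
- bottle_ochre: ochre paint bottle with a nozzle, 54 mm across, 205 mm tall, standing left of the jig; origin at the centre of its foot
- jar: glass water jar, 72 mm across, 95 mm tall, standing beyond the jig on the right; origin at the centre of its foot
- tray: white plastic palette tray 130 x 180 x 14 mm with yellow and ochre paint, right of the jig; origin under its centre
- tube: brown paint tube 100 x 36 x 26 mm lying left of the jig; origin under its middle
Mind the look-alikes: they are no part of the job. There is more than one size of the block; the job needs the middle-sized.

How it is judged:
On the way, in this order (a step that is already met when the one before it is completed fails the run):
1. the strap is swung over the block to its stop pin (within 0.12 rad) with the lever still up (pushed down by less than 0.4 rad) (value of joint swing below 0.12 rad and value of joint lever below 0.4 rad), for 0.2 s.
2. the lever is pushed fully down and the foot presses on the block (value of joint lever above 0.96 rad and value of joint swing below 0.12 rad and contact force between foot and block above 6 N), for 0.2 s.
At the end, for the whole second after the job is handed in: The strap lies over the block, within 0.12 rad of its stop pin; the lever is down to within 0.087 rad of its stop and at rest; the rubber foot presses on the block with more than 6 N; the block is at rest within 6 mm of where it started (all of step 2 and distance of block from where it was at the start of the episode below 0.006 m and linear speed of block below 0.02 m/s and velocity of joint lever between -0.05 and 0.05 rad/s); the robot touches nothing.
It fails at once if the lino block is shifted or lifted by more than 8 mm (distance of block from where it was at the start of the episode above 0.008 m).
It fails at once if the clamp is gripped hard or forced: the fingers press on it with more than 35 N (contact force between the fingers and jig above 35 N).
It fails at once if a tool, bottle, jar, tray or tube is carried off, shifted by more than 20 mm or knocked over (distance of any of gouge, brayer, bottle_yellow, bottle_ochre, jar, tray, tube from where it was at the start of the episode above 0.02 m).
It also fails if it takes over 45 s, if anything falls off the work surface, if the arm or the gripper's body presses on something with over 40 N, if the wrist force passes 120 N, or if a joint passes its speed limit or range.

## Working session

There is one attempt and no reset: what is moved stays moved. The work goes in short steps, Python scripts to look and compute and a tool call to move; the robot and the scene stay as the last step left them, time stands still between calls to the robot, and variables do not carry over. Pictures are saved under pics/ and viewed, at most 10 in all, crops included, and the job is handed in when it is done.

Besides the shell and the picture viewer there is one more tool, called after ">>>" in YAML: its name, and indented under it one key for each argument. play_rows: Moves the arm, as the interface text tells. Its arguments: {"type":"object","properties":{"targets":{"type":"array"},"grip":{"type":"number"},"squeeze":{"type":"number"}},"required":["targets"]}

```bash
ls; mkdir -p pics
python3 - <<'E'
from workcell import state, eyes
import cv2,numpy as np
s=state(); print({k:np.round(v,3).tolist() for k,v in s.items()})
for n in ("side","top"):
    im=eyes.grab_frame(n); cv2.imwrite(f"pics/{n}0.png",cv2.cvtColor(im,cv2.COLOR_RGB2BGR))
    p=eyes.camera_params(n); print(n,{k:np.round(v,4).tolist() if not isinstance(v,str) else v for k,v in p.items()})
E
```

```text
pics
{'time_s': 0.0, 'joint_pos': [1.077, 0.478, 0.022, 1.556, -0.011, 1.109, -0.083], 'joint_vel': [-0.0, -0.001, 0.0, 0.001, -0.001, -0.0, 0.0], 'joint_torque': [0.001, -58.284, 1.535, -27.26, -0.054, 0.017, 0.0], 'ee_pos': [0.254, -0.625, 0.239], 'tcp_rot': [-3.082, -0.602, 0.001], 'contact_force': [-0.821, 0.202, -0.111], 'ft_torque': [0.005, 0.033, -0.031], 'grasp_force': 0.0, 'opening': 1.002}
side {'intrinsics': [[475.2378, 0.0, 257.9154], [0.0, 475.2378, 187.2232], [0.0, 0.0, 1.0]], 'camera_from_world': [[0.9354, -0.3535, -0.004, -0.4991], [0.2647, 0.6929, 0.6706, -0.2331], [-0.2343, -0.6284, 0.7418, -1.0187], [0.0, 0.0, 0.0, 1.0]]}
top {'intrinsics': [[391.4987, 0.0, 259.7895], [0.0, 391.4987, 187.0928], [0.0, 0.0, 1.0]], 'camera_from_world': [[-0.0035, -1.0, -0.0047, 0.0119], [0.9983, -0.0037, 0.0581, -0.5793], [-0.0582, -0.0045, 0.9983, -0.9871], [0.0, 0.0, 0.0, 1.0]]}
```

View pics/side0.png

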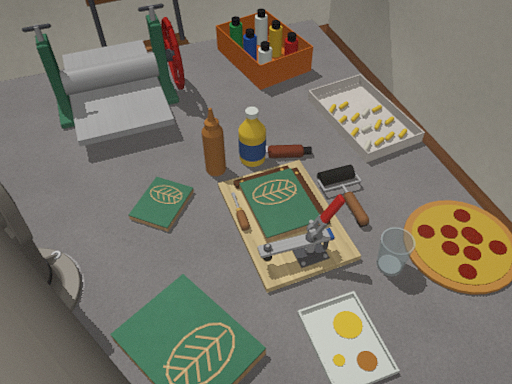

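View pics/top0.png

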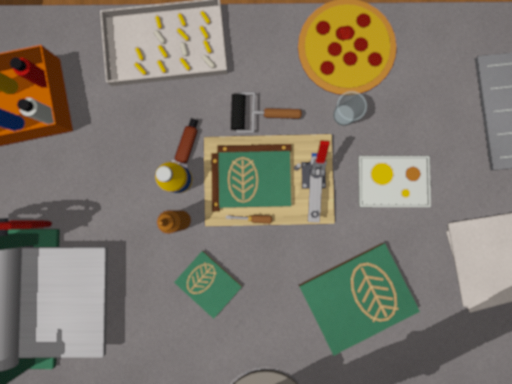

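The side picture shows the jig at (290,225) with the strap pointing towards the robot and the red lever up, and the gouge on the board at (240,210). There are three green blocks in the top picture: small (209,284), large (360,297), and the one in the jig (255,180). The jig block is the middle-sized one between the fences, so it is the right one. I'll confirm it in an enlarged crop and measure there.

Run:
```python
import cv2
im=cv2.imread("pics/top0.png")[120:240,195:345]
cv2.imwrite("pics/crop1.png",cv2.resize(im,None,fx=5,fy=5,interpolation=cv2.INTER_CUBIC))
im=cv2.imread("pics/side0.png")[155:295,210:370]
cv2.imwrite("pics/crop2.png",cv2.resize(im,None,fx=4,fy=4,interpolation=cv2.INTER_CUBIC))
```

```text
(no output)
```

View pics/crop1.png

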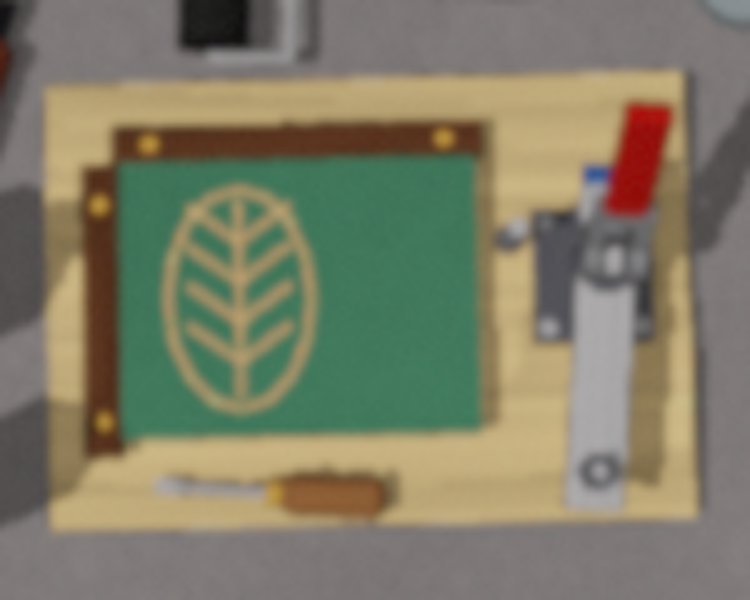

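View pics/crop2.png

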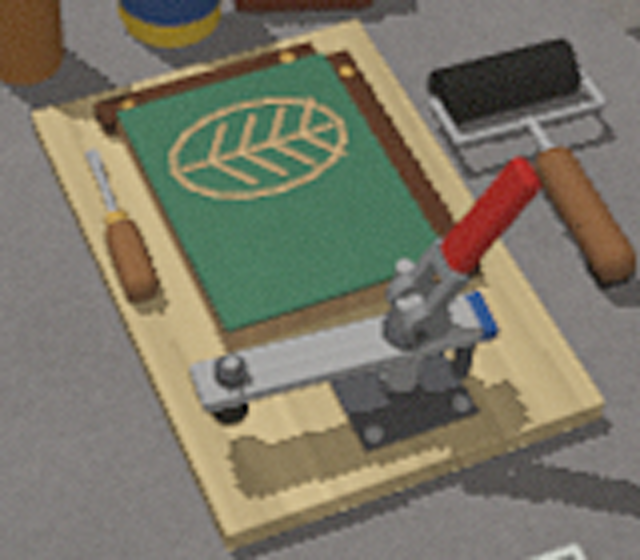

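The crop confirms the middle-sized block between the fences, with the strap at (600,400), its nose at (596,508) and the lever tip at (650,105). The stop pin is at (512,233) and the board corners are (45,88), (685,70), (698,518) and (50,530).

```bash
cat > h.py <<'E'
import numpy as np
from workcell import eyes,state
from scipy.optimize import least_squares
from scipy.spatial.transform import Rotation as R
def proj(p,n):
    c=eyes.camera_params(n);T=np.array(c["camera_from_world"]);K=np.array(c["intrinsics"])
    q=np.atleast_2d(p)@T[:3,:3].T+T[:3,3]; q=q*[1,-1,-1]; u=q@K.T; return u[:,:2]/u[:,2:]
def unproj(uv,z,n):
    c=eyes.camera_params(n);T=np.array(c["camera_from_world"]);K=np.array(c["intrinsics"])
    d=np.linalg.solve(K,[uv[0],uv[1],1])*[1,-1,-1]; d=T[:3,:3].T@d; o=-T[:3,:3].T@T[:3,3]
    return o+d*(z-o[2])/d[2]
def jig(J,p): # J=x,y,yaw
    p=np.atleast_2d(p); c,s=np.cos(J[2]),np.sin(J[2])
    return np.c_[J[0]+c*p[:,0]-s*p[:,1],J[1]+s*p[:,0]+c*p[:,1],p[:,2]]
E
python3 - <<'E'
from h import *
B=np.array([[.115,.165,.018],[.115,-.165,.018],[-.115,-.165,.018],[-.115,.165,.018]])
ut=np.array([[45,88],[685,70],[698,518],[50,530]])/5+[195,120]-.4
# side: top-surface corners: crop2 (35,112)=-x+y? , (360,22)=+x+y, (605,403)=+x-y, (228,538)=-x-y
us=np.array([[360,22],[605,403],[228,538],[35,112]])/4+[210,155]-.4
f=lambda J:np.r_[(proj(jig(J,B),"top")-ut).ravel(),(proj(jig(J,B),"side")-us).ravel()]
r=least_squares(f,[.6,0,0]);J=r.x;print(J,np.round(r.fun,1))
print("block top -y corners px", proj(jig(J,[[.07,-.055,.04],[-.07,-.055,.04]]),"top"))
n=unproj(np.array([596,508])/5+[194.6,119.6],.076,"top"); st=jig(J,[[.01,-.115,.071]])[0]
print("stud",st,"nose",n,np.linalg.norm((n-st)[:2]))
d=(n-st)[:2]; print("swing",np.arctan2(d[1],d[0])-np.pi/2-J[2])
foot=unproj(np.array([599,471])/5+[194.6,119.6],.08,"top");d=(foot-st)[:2];print(np.linalg.norm(d),np.arctan2(d[1],d[0])-np.pi/2-J[2])
s=state();print(R.from_rotvec(s["tcp_rot"]).as_matrix().round(3))
E
```

```text
[ 0.59834352 -0.01210349  0.01475363] [-0.  -0.8 -0.2  0.4 -0.2  0.3 -0.2  0.2 -0.  -0.7  1.   0.3  0.   0.2
 -0.7  0.3]
block top -y corners px [[289.7515046  150.85477739]
 [291.02331314 206.51088117]]
stud [ 0.61003904 -0.12694344  0.071     ] nose [ 0.49346551 -0.11977713  0.076     ] 0.1167935999760977
swing 1.494645404756528
0.0990070108410327 1.4947985027338353
[[ 0.926  0.376 -0.001]
 [ 0.376 -0.926  0.001]
 [-0.    -0.002 -1.   ]]
```

The board, nose (117 mm from the stud) and foot (99 mm) all fit the given sizes. The strap starts at about 1.495 rad. Next I plan the approach with the gripper shut and its closing axis across the strap.

```bash
cat >> h.py <<'E'
J=np.array([.5983,-.0121,.0148]); ST=np.array([.610,-.127])
def tool(yaw): # tool y at yaw, z down
    y=np.array([np.cos(yaw),np.sin(yaw),0]); z=np.array([0,0,-1.]); return np.c_[np.cross(y,z),y,z]
def rel(p0,R0,p1,R1):
    return np.round(R0.T@(np.array(p1)-p0)/.5,3).tolist(), np.round(R.from_matrix(R0.T@R1).as_rotvec()/(np.pi/2),3).tolist()
def swingpose(q,r,d,z):
    a=np.pi/2+J[2]+q; u=np.array([np.cos(a),np.sin(a)]); t=np.array([u[1],-u[0]])
    return np.r_[ST+r*u-d*t,z], tool(a-np.pi/2)
def now():
    s=state(); return s["ee_pos"],R.from_rotvec(s["tcp_rot"]).as_matrix()
E
python3 - <<'E'
from h import *
p,Rm=now(); y0=np.arctan2(Rm[1,1],Rm[0,1])
P,RP=swingpose(1.495,.1,.05,.24); y1=np.arctan2(RP[1,1],RP[0,1]); print(y0,y1,P)
pp,RR=np.array(p),tool(y0)
print("first align",rel(pp,Rm,pp,RR))
for k in range(1,6):
    p2=p+(P-p)*k/5; R2=tool(y0+(y1-y0)*k/5); print(rel(pp,RR,p2,R2)); pp,RR=p2,R2
r,d=.1,.0275
for k in range(1,6):
    e=.3*k/5; print(k,np.round(np.array([-r+r*np.cos(e)+d*np.sin(e),d+r*np.sin(e)-d*np.cos(e)])/.5,4),e/(np.pi/2))
E
```

```text
-1.1849886817671251 1.5098000000000003 [ 0.50713804 -0.17081116  0.24      ]
first align ([0.0, 0.0, 0.0], [-0.001, 0.0, 0.0])
([0.162, -0.13, -0.0], [0.0, 0.0, -0.343])
([0.206, -0.028, -0.0], [0.0, 0.0, -0.343])
([0.191, 0.081, -0.0], [0.0, 0.0, -0.343])
([0.123, 0.168, -0.0], [0.0, 0.0, -0.343])
([0.019, 0.207, -0.0], [0.0, 0.0, -0.343])
1 [0.0029 0.0121] 0.03819718634205488
2 [0.0051 0.0243] 0.07639437268410976
3 [0.0066 0.0367] 0.11459155902616464
4 [0.0073 0.0491] 0.15278874536821951
5 [0.0073 0.0616] 0.1909859317102744
```

>>> play_rows:
  targets:
    - [[0.032,-0.026,0],[0,0,-0.069]]
    - [[0.065,-0.052,0],[0,0,-0.137]]
    - [[0.097,-0.078,0],[0,0,-0.206]]
    - [[0.13,-0.104,0],[0,0,-0.274]]
    - [[0.162,-0.13,0],[0,0,-0.343]]
  grip: 1
  squeeze: 5

```text
time_s: 0.52
ee_pos: [0.3049, -0.5335, 0.2392]
tcp_rot: [-2.807, -1.408, 0.0]
contact_force: [0.5, -0.3, -0.4]
opening: 0.656
grasp_force: 0.0
```

>>> play_rows:
  targets:
    - [[0.041,-0.006,0],[0,0,-0.069]]
    - [[0.082,-0.011,0],[0,0,-0.137]]
    - [[0.124,-0.017,0],[0,0,-0.206]]
    - [[0.165,-0.022,0],[0,0,-0.274]]
    - [[0.206,-0.028,0],[0,0,-0.343]]

```text
time_s: 0.93
ee_pos: [0.3556, -0.4429, 0.2393]
tcp_rot: [-2.331, -2.105, 0.0]
contact_force: [0.5, -0.5, -0.7]
opening: 0.282
grasp_force: 0.0
```

>>> play_rows:
  targets:
    - [[0.038,0.016,0],[0,0,-0.069]]
    - [[0.076,0.032,0],[0,0,-0.137]]
    - [[0.115,0.049,0],[0,0,-0.206]]
    - [[0.153,0.065,0],[0,0,-0.274]]
    - [[0.191,0.081,0],[0,0,-0.343]]

```text
time_s: 1.35
ee_pos: [0.4061, -0.3524, 0.2394]
tcp_rot: [-1.687, -2.649, 0.0]
contact_force: [0.5, 0.4, -0.2]
opening: 0.005
grasp_force: 0.0
```

>>> play_rows:
  targets:
    - [[0.025,0.034,0],[0,0,-0.069]]
    - [[0.049,0.067,0],[0,0,-0.137]]
    - [[0.074,0.101,0],[0,0,-0.206]]
    - [[0.098,0.134,0],[0,0,-0.274]]
    - [[0.123,0.168,0],[0,0,-0.343]]

```text
time_s: 1.77
ee_pos: [0.4566, -0.2615, 0.2394]
tcp_rot: [-0.922, -3.003, 0.0]
contact_force: [1.0, 0.4, 0.0]
opening: 0.004
grasp_force: 0.0
```

Run:
```python
from h import *
p,Rm=now(); s=state(); print(p,s["opening"],s["joint_pos"],s["time_s"])
print(rel(p,Rm,*swingpose(1.495,.1,.05,.24)))
```

```text
[ 0.456584   -0.26153522  0.23940619] 0.00408320701086978 [ 0.86835354  0.28294546 -0.55467578  1.87937748  0.17274196  1.02718714
  1.21679653] 1.7667
([0.018, 0.207, -0.001], [-0.0, -0.0, -0.34])
```

>>> play_rows:
  targets:
    - [[0.004,0.041,0],[0,0,-0.068]]
    - [[0.007,0.083,0],[0,0,-0.136]]
    - [[0.011,0.124,0],[0,0,-0.204]]
    - [[0.015,0.166,0],[0,0,-0.272]]
    - [[0.018,0.207,0],[0,0,-0.34]]

```text
time_s: 2.18
ee_pos: [0.5077, -0.171, 0.2394]
tcp_rot: [-0.096, -3.139, -0.0]
contact_force: [0.2, 0.3, -0.4]
opening: 0.002
grasp_force: 0.0
```

>>> play_rows:
  targets:
    - [[0,0,0.06]]
    - [[0,0,0.13]]

```text
invalid input
```

Run:
```python
from h import *
import cv2
p,Rm=now(); print(p,state()["time_s"])
print(rel(p,Rm,*swingpose(1.495,.1,.045,.069)))
im=eyes.grab_frame("side")[120:300,180:400]; cv2.imwrite("pics/s1.png",cv2.cvtColor(cv2.resize(im,None,fx=3,fy=3),cv2.COLOR_RGB2BGR))
```

```text
[ 0.50767978 -0.17098829  0.23939971] 2.1833
([0.001, 0.01, 0.341], [0.0, -0.0, -0.0])
```

View pics/s1.png

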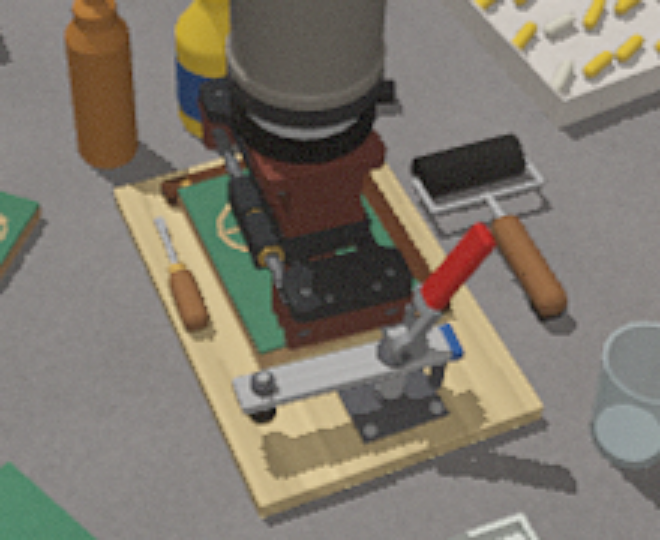

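The picture shows the clear strap and lever up, with the gripper hanging in front of the block at about (330,280). I'll check where the TCP should appear.

Run:
```python
from h import *
p,Rm=now()
for c in ([0,0,.017],[0,.0135,.017],[0,-.0135,.017],[0,0,-.06],[.0375,0.089,-.063],[-.0375,.089,-.063],[.0375,-.089,-.063],[-.0375,-.089,-.063]):
    print(c,((proj(p+Rm@np.array(c),"side")-[180,120])*3).round())
```

```text
[0, 0, 0.017] [[292. 307.]]
[0, 0.0135, 0.017] [[285. 290.]]
[0, -0.0135, 0.017] [[300. 324.]]
[0, 0, -0.06] [[296. 224.]]
[0.0375, 0.089, -0.063] [[188. 129.]]
[-0.0375, 0.089, -0.063] [[305. 102.]]
[0.0375, -0.089, -0.063] [[285. 359.]]
[-0.0375, -0.089, -0.063] [[418. 323.]]
```

>>> play_rows:
  targets:
    - [[0,0,0.07],[0,0,0]]
    - [[0,0,0.14],[0,0,0]]
    - [[0,0,0.21],[0,0,0]]
    - [[0,0,0.28],[0,0,0]]
    - [[0,0,0.34],[0,0,0]]

```text
time_s: 2.65
ee_pos: [0.5066, -0.172, 0.0673]
tcp_rot: [-0.106, -3.138, -0.001]
contact_force: [0.2, -0.8, 0.2]
opening: 0.008
grasp_force: 0.0
```

>>> play_rows:
  targets:
    - [[0,0.01,0],[0,0,0]]
    - [[0,0.02,0],[0,0,0]]
    - [[0,0.03,0],[0,0,0]]
    - [[0,0.038,0],[0,0,0]]
    - [[0,0.044,0],[0,0,0]]

```text
time_s: 3.07
ee_pos: [0.5105, -0.1494, 0.0717]
tcp_rot: [0.104, 3.136, -0.001]
contact_force: [-0.1, 0.5, -0.1]
opening: 0.006
grasp_force: 0.0
```

Run:
```python
from h import *
p,Rm=now(); print(p,state()["contact_force"]);print(rel(p,Rm,*swingpose(1.495,.1,.0275,.069)))
```

```text
[ 0.51054207 -0.14940875  0.07167226] [-0.12204007  0.47323999 -0.08503949]
([0.004, 0.002, 0.005], [-0.0, 0.002, -0.003])
```

>>> play_rows:
  targets:
    - [[0.003,0.012,0],[0,0,0.038]]
    - [[0.005,0.024,0],[0,0,0.076]]
    - [[0.007,0.037,0],[0,0,0.115]]
    - [[0.007,0.049,0],[0,0,0.153]]
    - [[0.007,0.062,0],[0,0,0.191]]

```text
time_s: 3.48
ee_pos: [0.508, -0.1192, 0.071]
tcp_rot: [0.578, 3.086, -0.002]
contact_force: [-1.8, -1.4, 0.5]
opening: 0.005
grasp_force: 0.7
```

>>> play_rows:
  targets:
    - [[0.003,0.012,0],[0,0,0.038]]
    - [[0.005,0.024,0],[0,0,0.076]]
    - [[0.007,0.037,0],[0,0,0.115]]
    - [[0.007,0.049,0],[0,0,0.153]]
    - [[0.007,0.062,0],[0,0,0.191]]

```text
time_s: 3.9
ee_pos: [0.5155, -0.0886, 0.0709]
tcp_rot: [1.032, 2.966, -0.001]
contact_force: [-2.1, 0.2, 0.4]
opening: 0.008
grasp_force: 0.7
```

Run:
```python
from h import *
import cv2
p,Rm=now();print(p,rel(p,Rm,*swingpose(.895,.1,.0275,.069)))
im=eyes.grab_frame("top")[100:250,190:350]; cv2.imwrite("pics/t2.png",cv2.cvtColor(cv2.resize(im,None,fx=4,fy=4),cv2.COLOR_RGB2BGR))
```

```text
[ 0.51550032 -0.0886226   0.07086948] ([0.004, 0.0, 0.004], [-0.0, 0.001, -0.006])
```

View pics/t2.png

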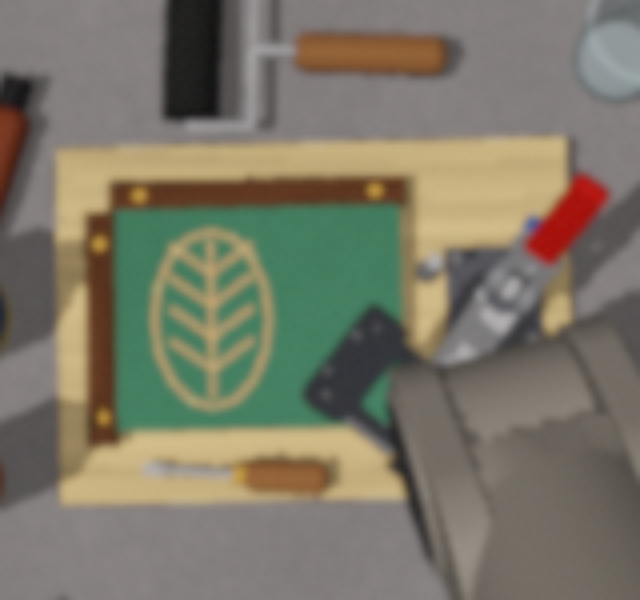

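The strap, at (470,320), has followed the finger to about 0.9 rad. The lever is still up at (570,215) and the block hasn't moved. I'll keep swinging.

>>> play_rows:
  targets:
    - [[0.003,0.012,0],[0,0,0.038]]
    - [[0.005,0.024,0],[0,0,0.076]]
    - [[0.007,0.037,0],[0,0,0.115]]
    - [[0.007,0.049,0],[0,0,0.153]]
    - [[0.007,0.062,0],[0,0,0.191]]

```text
time_s: 4.37
ee_pos: [0.532, -0.0621, 0.0706]
tcp_rot: [1.462, 2.78, -0.0]
contact_force: [-1.7, -1.3, 0.1]
opening: 0.008
grasp_force: 0.7
```

>>> play_rows:
  targets:
    - [[0.003,0.012,0],[0,0,0.038]]
    - [[0.005,0.024,0],[0,0,0.076]]
    - [[0.007,0.037,0],[0,0,0.115]]
    - [[0.007,0.049,0],[0,0,0.153]]
    - [[0.007,0.062,0],[0,0,0.191]]

```text
time_s: 4.78
ee_pos: [0.5556, -0.0413, 0.0706]
tcp_rot: [1.861, 2.531, 0.001]
contact_force: [-1.5, 0.4, -0.3]
opening: 0.007
grasp_force: 0.7
```

Run:
```python
from h import *
p,Rm=now();print(p,rel(p,Rm,*swingpose(.295,.1,.0275,.069)));print(rel(p,Rm,*swingpose(.03,.1,.0275,.07)))
```

```text
[ 0.55556646 -0.04131959  0.07064333] ([0.004, -0.004, 0.003], [0.0, 0.0, -0.004])
([0.011, 0.051, 0.001], [0.0, 0.0, 0.164])
```

>>> play_rows:
  targets:
    - [[0.004,0.011,0],[0,0,0.035]]
    - [[0.006,0.022,0],[0,0,0.07]]
    - [[0.008,0.032,0],[0,0,0.105]]
    - [[0.01,0.042,0],[0,0,0.135]]
    - [[0.011,0.05,0],[0,0,0.165]]

```text
time_s: 5.2
ee_pos: [0.5782, -0.0289, 0.0707]
tcp_rot: [2.171, 2.269, 0.001]
contact_force: [-0.4, -0.1, -0.5]
opening: 0.007
grasp_force: 0.6
```

>>> play_rows:
  targets:
    - [[0,0.002,0],[0,0,0]]
    - [[0,0.003,0],[0,0,0]]
    - [[0,0.003,0],[0,0,0]]

```text
time_s: 5.45
ee_pos: [0.5794, -0.0288, 0.0702]
tcp_rot: [2.168, 2.273, 0.001]
contact_force: [-0.4, 0.2, -0.3]
opening: 0.005
grasp_force: 0.0
```

Run:
```python
from h import *
p,Rm=now();print(p,state()["contact_force"],rel(p,Rm,*swingpose(.0,.1,.0275,.07)))
```

```text
[ 0.57939592 -0.02875092  0.07022624] [-0.43653759  0.22236101 -0.27495047] ([0.003, 0.003, 0.0], [0.001, -0.0, 0.02])
```

>>> play_rows:
  targets:
    - [[0,0.002,0],[0,0,0]]
    - [[0,0.003,0],[0,0,0]]
    - [[0,0.004,0],[0,0,0]]
    - [[0,0.004,0],[0,0,0]]

```text
time_s: 5.78
ee_pos: [0.5811, -0.0288, 0.0697]
tcp_rot: [-2.171, -2.271, 0.0]
contact_force: [-1.7, 0.0, 0.3]
opening: 0.009
grasp_force: 0.5
```

>>> play_rows:
  targets:
    - [[0,0.001,0],[0,0,0]]
    - [[0,0.002,0],[0,0,0]]
    - [[0,0.003,0],[0,0,0]]
    - [[0,0.003,0],[0,0,0]]

```text
time_s: 6.12
ee_pos: [0.5827, -0.0286, 0.0696]
tcp_rot: [-2.171, -2.271, 0.0]
contact_force: [-0.5, 1.1, 0.6]
opening: 0.006
grasp_force: 0.6
```

>>> play_rows:
  targets:
    - [[0,-0.02,0],[0,0,0]]
    - [[0,-0.05,0],[0,0,0]]
    - [[0,-0.05,-0.08],[0,0,0]]
    - [[0,-0.05,-0.16],[0,0,0]]
    - [[0,-0.05,-0.24],[0,0,0]]

```text
time_s: 6.53
ee_pos: [0.5563, -0.0301, 0.1905]
tcp_rot: [-2.17, -2.27, 0.002]
contact_force: [0.7, -0.1, 0.9]
opening: 0.005
grasp_force: 0.0
```

>>> play_rows:
  targets:
    - [[0,-0.05,-0.07],[0,0,0]]
    - [[0,-0.1,-0.1],[0,0,0]]
    - [[0,-0.18,-0.1],[0,0,0]]
    - [[0,-0.26,-0.1],[0,0,0]]
    - [[0,-0.34,-0.1],[0,0,0]]

```text
time_s: 6.95
ee_pos: [0.3858, -0.0377, 0.2396]
tcp_rot: [2.171, 2.269, 0.001]
contact_force: [0.5, 0.2, -0.1]
opening: 0.005
grasp_force: 0.0
```

Run:
```python
from h import *
import cv2
p,Rm=now();print(p,Rm.round(3))
a=eyes.grab_frame("top")[115:240,190:350]; b=eyes.grab_frame("side")[155:290,230:380]
a=cv2.resize(a,(640,500)); 
cv2.imwrite("pics/t3.png",cv2.cvtColor(a,cv2.COLOR_RGB2BGR)); cv2.imwrite("pics/s3.png",cv2.cvtColor(cv2.resize(b,None,fx=4,fy=4),cv2.COLOR_RGB2BGR))
```

```text
[ 0.38582941 -0.03772443  0.23961066] [[-0.045  0.999  0.001]
 [ 0.999  0.045 -0.   ]
 [-0.001  0.001 -1.   ]]
```

View pics/t3.png

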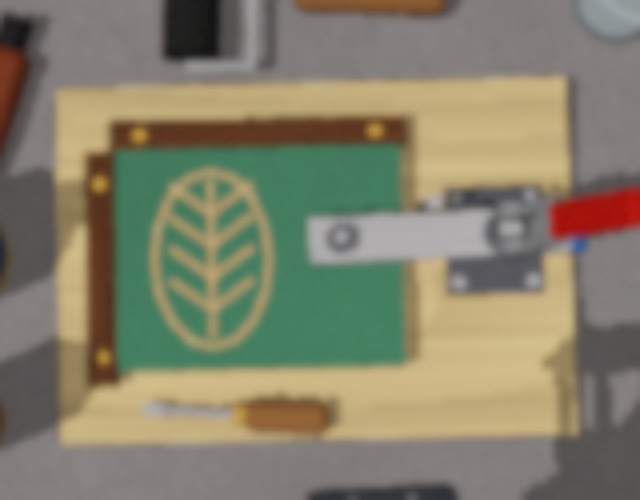

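The strap now lies over the block close to the pin at (433,200), with its nose end at (308,241) and the lever still up at (600,212). I'll compute the swing angle and plan the lever push.

```bash
cat >> h.py <<'E'
def leverpose(phi,rho,gap=0,q=0.02,w=.010):
    h=rho*np.cos(phi)-(.006+gap)*np.sin(phi)-w; z=.092+rho*np.sin(phi)+(.006+gap)*np.cos(phi)+.017
    a=np.pi/2+J[2]+q; u=np.array([np.cos(a),np.sin(a)])
    return np.r_[ST-h*u,z], tool(J[2]+q)
E
python3 - <<'E'
from h import *
for c,z in (((308,241),.076),((343,237),.08)):
    n=unproj(np.array(c)/4+[189.6,114.6],z,"top");d=(n-np.r_[ST,0])[:2];print(n,np.linalg.norm(d),np.arctan2(d[1],d[0])-np.pi/2-J[2])
d2=np.pi/180
p,Rm=now()
A,RA=leverpose(64*d2,.085,.02); up=A.copy(); up[2]=.24
print("now->up",rel(p,Rm,up,RA),"up->A",rel(up,RA,A,RA))
pp=A
for f in (64,54,44,34,24,14,4):
    P,_=leverpose(f*d2,.085); print(f,P.round(4),rel(A,RA,P,RA)[0], "step",rel(pp,RA,P,RA)[0]); pp=P
E
```

```text
[ 0.60551498 -0.00702988  0.076     ] 0.12005392970587084 0.02256708694108226
[ 0.60749014 -0.0280506   0.08      ] 0.09898122169341667 0.010559610314747093
now->up ([-0.204, 0.45, -0.004], [-0.003, 0.001, 0.005]) up->A ([0.0, 0.0, 0.086], [0.0, 0.0, 0.0])
64 [ 0.6108 -0.1489  0.188 ] [-0.036, -0.0, 0.018] step [-0.036, -0.0, 0.018]
54 [ 0.6112 -0.1621  0.1813] [-0.062, 0.0, 0.031] step [-0.026, 0.0, 0.013]
44 [ 0.6116 -0.1739  0.1724] [-0.086, -0.0, 0.049] step [-0.024, -0.0, 0.018]
34 [ 0.612  -0.1841  0.1615] [-0.106, -0.0, 0.071] step [-0.02, -0.0, 0.022]
24 [ 0.6123 -0.1922  0.1491] [-0.123, -0.0, 0.095] step [-0.016, 0.0, 0.025]
14 [ 0.6125 -0.198   0.1354] [-0.134, -0.0, 0.123] step [-0.012, 0.0, 0.027]
4 [ 0.6126 -0.2013  0.1209] [-0.141, -0.0, 0.152] step [-0.007, -0.0, 0.029]
```

>>> play_rows:
  targets:
    - [[-0.03,0.07,0],[0,0,0]]
    - [[-0.06,0.14,0],[0,0,0]]
    - [[-0.09,0.21,0],[0,0,0]]
    - [[-0.12,0.28,0],[0,0,0]]
    - [[-0.15,0.34,0],[0,0,0]]

```text
time_s: 7.47
ee_pos: [0.5634, -0.1056, 0.2394]
tcp_rot: [2.17, 2.27, 0.001]
contact_force: [-0.1, 0.8, -0.3]
opening: 0.006
grasp_force: 0.0
```

>>> play_rows:
  targets:
    - [[-0.03,0.06,0],[0,0,0]]
    - [[-0.054,0.11,0],[0,0,0]]
    - [[-0.054,0.11,0.04],[0,0,0]]
    - [[-0.054,0.11,0.086],[0,0,0]]
    - [[-0.054,0.11,0.086],[0,0,0]]

```text
time_s: 7.88
ee_pos: [0.615, -0.1293, 0.1919]
tcp_rot: [-2.167, -2.266, 0.007]
contact_force: [-0.5, 0.4, -0.3]
opening: 0.006
grasp_force: 0.0
```

Run:
```python
from h import *
p,Rm=now();d2=np.pi/180; print(p,state()["contact_force"])
for f in (64,54,44,34): print(rel(p,Rm,*leverpose(f*d2,.085)))
```

```text
[ 0.61503427 -0.12930727  0.19187877] [-0.5071849   0.41897618 -0.28868637]
([-0.039, -0.01, 0.008], [-0.004, -0.001, 0.006])
([-0.065, -0.01, 0.021], [-0.004, -0.001, 0.006])
([-0.089, -0.011, 0.039], [-0.004, -0.001, 0.006])
([-0.109, -0.011, 0.061], [-0.004, -0.001, 0.006])
```

>>> play_rows:
  targets:
    - [[-0.015,-0.006,0.006],[0,0,0]]
    - [[-0.03,-0.01,0.012],[0,0,0]]
    - [[-0.04,-0.01,0.016],[0,0,0]]
    - [[-0.052,-0.01,0.02],[0,0,0]]
    - [[-0.065,-0.01,0.026],[0,0,0]]

```text
time_s: 8.3
ee_pos: [0.6138, -0.162, 0.1845]
tcp_rot: [2.171, 2.271, 0.002]
contact_force: [-0.5, 3.4, 0.4]
opening: 0.007
grasp_force: 1.1
```

Run:
```python
from h import *
p,Rm=now();d2=np.pi/180; print(p,state()["contact_force"])
for f in (54,44,34,24,14,4,0): print(rel(p,Rm,*leverpose(f*d2,.085)))
```

```text
[ 0.61381914 -0.1619773   0.18454993] [-0.45956186  3.4229915   0.38272179]
([0.0, -0.005, 0.007], [0.001, -0.0, 0.006])
([-0.024, -0.005, 0.024], [0.001, -0.0, 0.006])
([-0.044, -0.006, 0.046], [0.001, -0.0, 0.006])
([-0.06, -0.006, 0.071], [0.001, -0.0, 0.006])
([-0.072, -0.006, 0.098], [0.001, -0.0, 0.006])
([-0.079, -0.006, 0.127], [0.001, -0.0, 0.006])
([-0.08, -0.006, 0.139], [0.001, -0.0, 0.006])
```

The finger is touching the lever and pushing it with about 3.4 N, so I'll continue along the arc.

>>> play_rows:
  targets:
    - [[-0.01,-0.003,0.008],[0,0,0]]
    - [[-0.019,-0.005,0.016],[0,0,0]]
    - [[-0.028,-0.005,0.026],[0,0,0]]
    - [[-0.037,-0.005,0.036],[0,0,0]]
    - [[-0.044,-0.005,0.046],[0,0,0]]

```text
time_s: 8.72
ee_pos: [0.6125, -0.1852, 0.1605]
tcp_rot: [2.171, 2.269, -0.0]
contact_force: [0.2, 0.1, 2.8]
opening: 0.006
grasp_force: 1.1
```

>>> play_rows:
  targets:
    - [[-0.007,0,0.01],[0,0,0]]
    - [[-0.013,0,0.02],[0,0,0]]
    - [[-0.018,0,0.03],[0,0,0]]
    - [[-0.023,0,0.04],[0,0,0]]
    - [[-0.026,0,0.048],[0,0,0]]

```text
time_s: 9.13
ee_pos: [0.6127, -0.1974, 0.136]
tcp_rot: [2.171, 2.271, -0.0]
contact_force: [2.0, 0.3, 4.0]
opening: 0.004
grasp_force: 1.4
```

Run:
```python
from h import *
p,Rm=now();d2=np.pi/180; print(p,state()["contact_force"])
for f in (14,4,0): print(rel(p,Rm,*leverpose(f*d2,.085)))
```

```text
[ 0.61273062 -0.19742811  0.13600778] [2.03194721 0.27299813 4.00047333]
([-0.001, -0.001, 0.001], [-0.0, 0.0, 0.006])
([-0.008, -0.001, 0.03], [-0.0, 0.0, 0.006])
([-0.009, -0.001, 0.042], [-0.0, 0.0, 0.006])
```

>>> play_rows:
  targets:
    - [[-0.002,0,0.006],[0,0,0]]
    - [[-0.004,0,0.012],[0,0,0]]
    - [[-0.006,0,0.018],[0,0,0]]
    - [[-0.007,0,0.024],[0,0,0]]
    - [[-0.007,0,0.028],[0,0,0]]

```text
time_s: 9.55
ee_pos: [0.6129, -0.2006, 0.1224]
tcp_rot: [2.171, 2.271, -0.0]
contact_force: [1.5, -1.6, 3.7]
opening: 0.006
grasp_force: 1.5
```

>>> play_rows:
  targets:
    - [[0,0,0.002],[0,0,0]]
    - [[0,0,0.003],[0,0,0]]
    - [[0,0,0.004],[0,0,0]]
    - [[0,0,0.004],[0,0,0]]

```text
time_s: 9.88
ee_pos: [0.613, -0.2008, 0.1211]
tcp_rot: [2.171, 2.27, -0.0]
contact_force: [1.3, -2.5, 4.7]
opening: 0.007
grasp_force: 2.2
```

>>> play_rows:
  targets:
    - [[0,0,0.002],[0,0,0]]
    - [[0,0,0.003],[0,0,0]]
    - [[0,0,0.004],[0,0,0]]
    - [[0,0,0.004],[0,0,0]]

```text
time_s: 10.22
ee_pos: [0.6132, -0.201, 0.1206]
tcp_rot: [2.171, 2.269, -0.0]
contact_force: [-3.4, -0.8, 14.8]
opening: 0.002
grasp_force: 7.2
```

>>> play_rows:
  targets:
    - [[0,0,0.001],[0,0,0]]
    - [[0,0,0.002],[0,0,0]]
    - [[0,0,0.002],[0,0,0]]

```text
time_s: 10.47
ee_pos: [0.6133, -0.201, 0.1205]
tcp_rot: [2.17, 2.269, 0.0]
contact_force: [-6.5, -0.3, 19.3]
opening: 0.004
grasp_force: 9.9
```

The force rises sharply to 19 N at the predicted height, so the lever is at its stop. I'll lift off and look.

>>> play_rows:
  targets:
    - [[0,0,-0.02],[0,0,0]]
    - [[0,0,-0.06],[0,0,0]]
    - [[0,0,-0.12],[0,0,0]]
    - [[0,0,-0.18],[0,0,0]]
    - [[0,0,-0.24],[0,0,0]]

```text
time_s: 10.88
ee_pos: [0.6117, -0.1996, 0.238]
tcp_rot: [-2.168, -2.269, 0.002]
contact_force: [-0.3, -0.8, -0.4]
opening: 0.005
grasp_force: 0.0
```

>>> play_rows:
  targets:
    - [[0,-0.07,0],[0,0,0]]
    - [[0,-0.14,0],[0,0,0]]
    - [[0,-0.22,0],[0,0,0]]
    - [[0,-0.3,0],[0,0,0]]
    - [[0,-0.36,0],[0,0,0]]

```text
time_s: 11.3
ee_pos: [0.4289, -0.208, 0.2367]
tcp_rot: [-2.169, -2.268, 0.003]
contact_force: [-1.3, -0.2, 0.2]
opening: 0.009
grasp_force: 0.0
```

>>> play_rows:
  targets:
    - [[0,0,0],[0,0,0]]
    - [[0,0,0],[0,0,0]]
    - [[0,0,0],[0,0,0]]

```text
time_s: 11.55
ee_pos: [0.4336, -0.2081, 0.2378]
tcp_rot: [2.17, 2.271, 0.001]
contact_force: [0.9, -0.5, 0.6]
opening: 0.008
grasp_force: 0.0
```

Run:
```python
from workcell import eyes
import cv2,numpy as np
a=cv2.resize(eyes.grab_frame("top")[115:240,190:350],(640,500)); b=cv2.resize(eyes.grab_frame("side")[155:295,210:370],(571,500))
c=cv2.resize(np.hstack([a,b]),(800,330))
cv2.imwrite("pics/f.png",cv2.cvtColor(c,cv2.COLOR_RGB2BGR))
```

```text
(no output)
```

View pics/f.png

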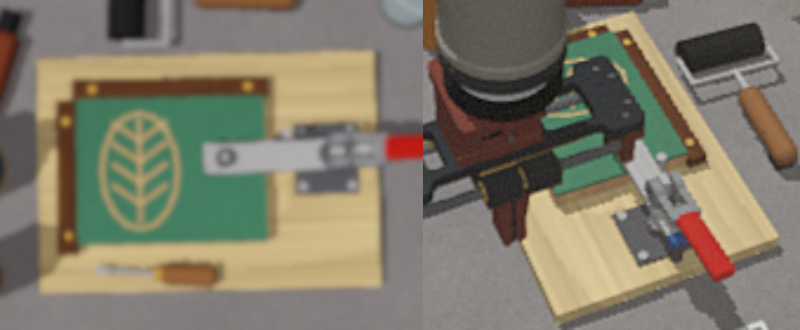

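The strap is over the block with its nose at (205,155). The lever lies flat over the tail at (705,245), the block is still between its fences, and the gripper is clear. I'll hand in.

```bash
python3 -c "
from workcell import ticket
print(ticket.close_job())"
```

```text
the job is handed in; nothing more can be done
None
```

I swung the strap over the middle-sized block to its stop pin with the lever up, then pushed the lever down to its stop and handed the job in at about 12 s. The final picture shows the lever flat, the block still between its fences and the gripper clear, but the hand-in returned no verdict and I didn't measure the foot's force on the block.

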